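# Change the spectrometer lamp from behind a jar

### The job

Take the jar that stands in front of the yellow lamp cartridge off the rack and stand it on the green mat, then lift the yellow lamp out, stand it on the mat too and let go, so that you can take it again by its other pair of faces. Set the lamp upright in the lamp mount, down on the channel floor and pushed up against the red end stop, and put the jar back upright on the middle of its own round mark. Do not move the other jar, the blue lamp, the beaker or the flask, and tip nothing over.

Things in the scene. Friction and masses are not known exactly. Their poses are not given: they have to be found in the camera images.
- rack: fixed white two-bay lamp rack with aluminium cheeks; base 185 mm (x, from -105 to +80 mm) by 200 mm (y), 10 mm thick. Origin on the bench, between the bays; x points from its open front to its back, y to its left bay. It may stand on either side of the bench; its front faces the robot's side (within 0.2 rad). A 45 mm high strip closes the back at x = 74 mm
- bay_left (a point): floor of the left bay (rack y +55 mm), 10 mm above the bench, where a lamp's underside centre stands; axes as the rack's. The bay is 70 mm wide between 8 mm cheeks (rack x -23 to +75 mm, 118 mm above the bench, 8 mm above a lamp's top): a lamp in it can be taken only by its front and back faces. Behind the lamp 50 mm are free; in front the jar leaves only a 9 mm gap
- bay_right (a point): the same for the right bay (rack y = -55 mm)
- mark_left (a point): centre of the round green-edged mark, 70 mm across, on the rack's base in front of the left bay (62 mm ahead of the bay's point); 10 mm above the bench, the jar's standing height; axes as the rack's
- mark_right (a point): the same in front of the right bay
- jar_amber_center (a point): straight-sided round screw-cap jar, 60 mm across and 110 mm tall, amber with a black cap, 0.2 to 0.4 kg; it starts centred on the rack's left mark, in front of that bay. This point is its centre, half-way up; z up; 50 mm is free to its left and right (rack y)
- jar_white_center (a point): straight-sided round screw-cap jar, 60 mm across and 110 mm tall, white with a red cap, 0.2 to 0.4 kg; it starts centred on the rack's right mark, in front of that bay. This point is its centre, half-way up; z up; 50 mm is free to its left and right (rack y)
- lamp_yellow_center (a point): YELLOW lamp cartridge: upright box 46 mm (its x) by 60 mm (its y) by 100 mm tall, 0.2 to 0.45 kg, black edging and a flush dark round window on top (both ends of each axis alike). This point is its centre, half-way up; z up. It starts in one of the rack's two bays, square with the rack
- lamp_blue_center (a point): BLUE lamp cartridge, to be left alone; size and shape as the yellow one. This point is its centre, half-way up
- mat_top (a point): centre of the top of the fixed green bench mat, 260 mm (x) by 130 mm (y), 3 mm thick, between rack and mount; x along its length, away from the robot. Clear at the start; it holds a jar and a lamp side by side along x
- mount: fixed lamp mount on the other side of the bench from the rack: dark base 120 mm (x) by 150 mm (y), 12 mm thick; origin on the bench under its middle, z up. A lamp stands between a front and a back white cheek, 54 mm apart in x, 14 mm thick, 122 mm above the bench (10 mm above a lamp's top), from y = -35 to +31 mm, with its 46 mm side (x) across the gap
- seat (a point): point on the mount's channel floor, 12 mm above the bench, under the middle of a lamp that is fully home; axes as the mount's. The channel runs along y and its ends are open, so a lamp can be held there only by its y faces (60 mm apart). A red rigid end stop, 25 mm high, 12 mm thick, its face at y = +30 mm, meets the lamp's y face when it is home
- beaker: glass beaker, 70 mm across, 90 mm tall, bystander at the far edge; origin under its centre
- flask: green glass flask, 72 mm across, 125 mm tall, bystander at the far edge; origin under its centre

How it is judged:
By the outcome, as a careful person would: the job done as asked, in the order asked, and still so for the second after the job is handed in, with the robot touching nothing.
It also fails if it takes over 72 s, if anything falls off the work surface, if the arm or the gripper's body presses on something with over 40 N, if the wrist force passes 120 N, or if a joint passes its speed limit or range.

### The arm

A 6-joint arm with a two-finger parallel gripper is mounted at the origin on the work surface. World frame = base frame: x ahead of the robot, y to its left, z up, the work surface at z = 0. Lengths are in m, angles in degrees, forces in N, time in s.
With the tool pointing down it reaches from about 0.4 to 0.825 m from the base axis. Payload 7 kg.
Tool frame: the origin (TCP) lies at the very end of the fingers, on their centre line; the grasp point (between the pads) lies behind it (r.grasp_offset is the z of the grasp point in the tool frame, in m); z points along the fingers, y is the direction in which the jaws open and shut (so a half turn about z gives the same grasp; the last joint's range is limited). The gripper opens to 88 mm and grips with 3 to 60 N. Pads are 19 mm wide; open, the fingers measure 130 mm over their backs; the gripper's body (78 mm by 193 mm) begins 47 mm behind the grasp point.
Start: joints at [92.997, 20.546, 0.682, 0, -70.136, -16.507], TCP at [0.158, 0.656, 0.227] pointing down, gripper open.
Joint ranges: [-176.03, 176.03], [-82.01, 121.73], [-58.28, 71.71], [-173.87, 95.51], [-174.79, -0.11], [-173.66, 173.66]. Speed limits (degrees/s): [136.94, 136.94, 172.46, 180, 180, 180].

### API

Orientations are given as [roll, pitch, yaw] about the fixed x, y, z axes, in that order (R = Rz(yaw) Ry(pitch) Rx(roll)).
In Python, from plant import r gives the robot as it stands. The module is installed in compiled form; this text tells all that it offers.
- The arm moves only by the tool servo_tool, never from a script. Its argument "targets" is a list of rows, each an object of numbers: "dx", "dy", "dz": the shift along the world's x, y, z in cm; "spin": the turn about the world's z in rad; "grip": the opening in per cent of the stroke, from 0 (shut) to 100 (fully open). A call has exactly 10 rows; each row is the pose to reach, as a shift and turn from the pose commanded when the call began; what a row does not reach only later rows make up. A row lasts 1/12 s, in which the tool goes at most 41.7 mm and 7.16 degrees, less where a joint would pass 70% of its speed; a pose out of reach is approached as far as the arm can. A call with a gripper value outside its range is refused whole. The fingers move at their own pace and stop on an object; "squeeze" is the grip in N (left out, the last holds). Time passes only in rows, so rows that repeat a pose let the fingers close, or fill a call up. It gives the time, the measured TCP pose, the force and the opening at its end, in the units of the state.
- r.get_state(): the state, without advancing time (a new reading comes with each control period).
- r.capture(name): name is "side" or "top"; returns the picture (480x640x3 uint8, blue, green, red); there is no depth.
- r.get_calibration(name): a dict with "K" (3x3 intrinsics, pixels), "extrinsics" (4x4, takes a point from camera to world coordinates). Camera axes: x right, y down, z forward; pixel columns grow to the right and rows downward; lengths in m; the calibration is good to about 2 mm. A picture is of the moment at which its call begins. get_calibration takes no time and is no camera call.
- r.close_job(): hands the job in, once; it reports no verdict.
Trained networks look in the newest picture that a camera, given by its name, has taken for a name from the list of things; names that differ only in an ending like _2 or _b are one class to them, and where a whole thing is asked for, a point or a joint stands for the part that bears it (a point fixed in the world has none). Each returns a list of dicts, best first, with "p" (0 to 1); they miss things now and then, are a little off and sometimes report something else, mostly with a low value. They report only what shows in the picture. A call takes as long as a camera call.
- r.cut_out(name, camera): "mask" (480x640 bool, what is visible of it) and "extent" ([left, top, right, bottom] in pixels, round what is visible of it).
The state is a dict: "time_s": time; "joints": joint angles; "qd": joint speeds; "joint_torque": joint torques, N m; "tcp_pos": TCP position; "eef_rot": TCP orientation; "contact_force": force on the tool from outside, world axes, zero at the start; "moment": the same for the moment, N m; "gripper_width": finger opening in m.
Only numpy, scipy, OpenCV 4.12 (cv2) and the standard library are available. Lean on these libraries where they do the work, as an engineer would, in place of code of your own. Each camera call takes 0.05 s, during which the arm holds its last target. There are 200 camera calls.

## Working session

There is one attempt and no reset: what is moved stays moved. The work goes in short steps, Python scripts to look and compute and a tool call to move; the robot and the scene stay as the last step left them, time stands still between calls to the robot, and variables do not carry over. Pictures are saved under pics/ and viewed, about 8 in all and at most 12, crops included, and the job is handed in when it is done.

Besides the shell and the picture viewer there is one more tool, called after ">>>" as name([rows], argument=value, ...), one row to a line, values as JSON. servo_tool: Moves the arm, as the interface text tells. Its arguments: {"type":"object","properties":{"targets":{"type":"array"},"squeeze":{"type":"number"}},"required":["targets"]}

```bash
mkdir -p pics
cat > h.py <<'E'
from plant import r
import numpy as np, cv2
def cal(c):
    k=r.get_calibration(c); return np.array(k["K"]),np.array(k["extrinsics"])
def back(c,uv,z):
    K,E=cal(c); d=E[:3,:3]@np.linalg.inv(K)@np.array([uv[0],uv[1],1.]); o=E[:3,3]
    return o+d*(z-o[2])/d[2]
def proj(c,P):
    K,E=cal(c); P=np.atleast_2d(P); p=(P-E[:3,3])@E[:3,:3]; q=p@K.T; return q[:,:2]/q[:,2:]
def st():
    s=r.get_state(); print({k:np.round(s[k],4).tolist() for k in("time_s","joints","tcp_pos","eef_rot","contact_force","gripper_width")})
E
python3 - <<'E'
from h import *
st(); print(r.grasp_offset)
for c in("top","side"):
    im=r.capture(c); cv2.imwrite(f"pics/{c}0.png",im); K,E=cal(c); print(c,K.round(1).tolist(),E.round(3).tolist())
    for n in["rack","jar_amber_center","jar_white_center","lamp_yellow_center","lamp_blue_center","mat_top","mount","beaker","flask"]:
        for d in r.cut_out(n,c)[:2]: print(n,round(d["p"],2),d["extent"])
E
```

```text
{'time_s': 0.0, 'joints': [92.9968, 20.5912, 0.6332, -0.0186, -70.1359, -16.5064], 'tcp_pos': [0.1576, 0.6558, 0.2256], 'eef_rot': [179.905, -0.0099, -13.5159], 'contact_force': [-1.02, -0.1454, -0.7947], 'gripper_width': 0.0874}
-0.0188
top [[443.8, 0.0, 319.9], [0.0, 443.8, 240.6], [0.0, 0.0, 1.0]] [[0.027, -0.991, 0.132, 0.5], [-1.0, -0.027, 0.006, 0.001], [-0.002, -0.132, -0.991, 0.956], [0.0, 0.0, 0.0, 1.0]]
rack 0.65 [394.0, 231.7, 515.9, 341.7]
rack 0.5 [280.7, 153.5, 313.4, 199.0]
jar_amber_center 0.73 [402.4, 287.2, 445.4, 323.7]
jar_white_center 0.7 [455.3, 297.7, 502.4, 331.3]
lamp_yellow_center 0.61 [411.3, 259.6, 450.8, 286.3]
lamp_blue_center 0.8 [463.4, 265.9, 506.3, 299.4]
lamp_blue_center 0.61 [291.7, 223.8, 357.0, 345.7]
mat_top 0.7 [290.0, 226.1, 357.6, 347.5]
mount 0.86 [171.6, 250.5, 250.3, 311.1]
beaker 0.8 [280.9, 155.6, 312.9, 197.6]
beaker 0.7 [391.9, 230.1, 517.2, 341.7]
flask 0.71 [360.4, 166.2, 396.6, 203.7]
side [[611.5, 0.0, 309.5], [0.0, 611.5, 230.9], [0.0, 0.0, 1.0]] [[-0.982, -0.106, 0.156, 0.409], [-0.189, 0.596, -0.781, 0.992], [-0.011, -0.796, -0.605, 0.854], [0.0, 0.0, 0.0, 1.0]]
rack 0.89 [310.5, 133.9, 402.4, 227.7]
rack 0.61 [282.4, 285.9, 362.0, 386.4]
jar_amber_center 0.75 [356.6, 168.9, 383.2, 218.9]
jar_white_center 0.88 [370.1, 147.9, 395.2, 195.1]
lamp_yellow_center 0.94 [335.6, 164.9, 356.7, 214.8]
lamp_blue_center 0.71 [349.7, 142.7, 371.6, 168.1]
lamp_blue_center 0.66 [218.1, 227.1, 251.3, 281.4]
mat_top 0.93 [281.3, 240.0, 404.9, 294.7]
mount 0.59 [278.8, 283.2, 365.6, 386.0]
mount 0.55 [351.3, 142.7, 370.9, 166.7]
beaker 0.82 [216.1, 228.7, 248.6, 282.3]
beaker 0.21 [282.1, 286.1, 361.8, 385.6]
flask 0.6 [241.4, 180.6, 270.0, 235.3]
```

Run:
```python
import cv2
a=cv2.imread("pics/top0.png")[140:380,150:540];cv2.imwrite("pics/t0c.png",cv2.resize(a,None,fx=2.05,fy=2.05,interpolation=cv2.INTER_CUBIC))
a=cv2.imread("pics/side0.png")[120:400,200:430];cv2.imwrite("pics/s0c.png",cv2.resize(a,None,fx=2.1,fy=2.1,interpolation=cv2.INTER_CUBIC))
```

```text
(no output)
```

View pics/t0c.png

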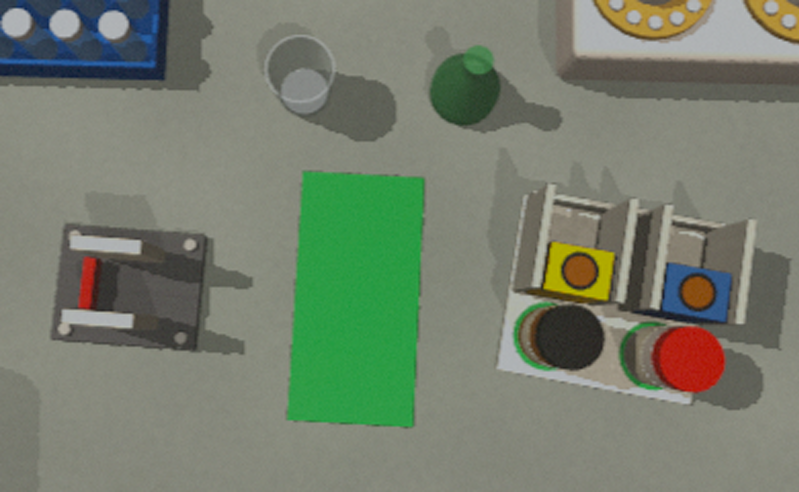

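View pics/s0c.png

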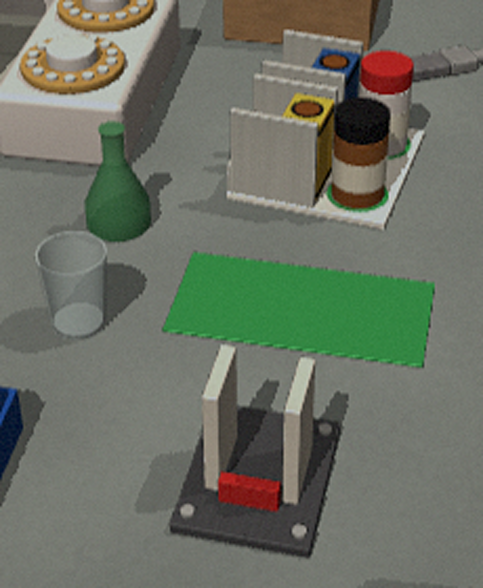

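```bash
cat > seg.py <<'E'
from h import *
def rect(c,m,z,box,pr=True,name=""):
    mm=np.zeros_like(m,np.uint8); l,t,rr,b=box; mm[t:b,l:rr]=m[t:b,l:rr]
    n,L,S,_=cv2.connectedComponentsWithStats(mm)
    if n<2: print(name,"none"); return
    k=1+np.argmax(S[1:,4]); cs,_=cv2.findContours((L==k).astype(np.uint8),cv2.RETR_EXTERNAL,cv2.CHAIN_APPROX_NONE)
    uv=max(cs,key=len)[:,0,:].astype(float)
    P=np.array([back(c,p,z)[:2] for p in uv])*1000
    R=cv2.minAreaRect(P.astype(np.float32)); C=cv2.minEnclosingCircle(P.astype(np.float32))
    print(name,int(S[k,4]),"rect",np.round(R[0],1),np.round(R[1],1),round(R[2],1),"circ",np.round(C[0],1),round(C[1],1))
    return R
E
python3 - <<'E'
from seg import *
im=cv2.imread("pics/top0.png"); h=cv2.cvtColor(im,cv2.COLOR_BGR2HSV).astype(int); H,S,V=h[...,0],h[...,1],h[...,2]
rect("top",(H>22)&(H<35)&(S>180)&(V>150),.110,(400,240,460,300),name="yellow")
rect("top",(H>100)&(H<125)&(S>150)&(V>60),.110,(455,240,520,310),name="blue")
rect("top",(V<60),.120,(400,280,450,325),name="ambercap")
rect("top",((H<8)|(H>172))&(S>150),.120,(450,290,520,340),name="whitecap")
rect("top",(H>50)&(H<75)&(S>140),.003,(285,215,365,355),name="mat")
rect("top",((H<8)|(H>172))&(S>150),.037,(170,245,255,315),name="stop")
w=(V>165)&(S<60)
rect("top",w,.122,(170,245,255,270),name="mcheekback"); rect("top",w,.122,(170,280,255,310),name="mcheekfront")
# mount base mask from network
r.capture("top"); m=r.cut_out("mount","top")[0]["mask"]; rect("top",m,.012,(160,240,260,320),name="base")
E
python3 - <<'E'
import cv2
a=cv2.imread("pics/top0.png");import numpy as np
A=cv2.resize(a[225:345,390:525],None,fx=4.4,fy=4.4,interpolation=cv2.INTER_CUBIC)
B=cv2.resize(a[240:320,165:260],None,fx=6.2,fy=6.2,interpolation=cv2.INTER_CUBIC)[:,:]
cv2.imwrite("pics/rk.png",A);cv2.imwrite("pics/mt.png",B)
E
```

```text
yellow 411 rect [ 558.6 -209.2] [57.6 44.7] 81.1 circ [ 559. -209.] 35.0
blue 394 rect [ 541.6 -317.2] [58.7 44. ] 81.7 circ [ 541.1 -317.8] 35.3
ambercap 817 rect [ 497.5 -196.8] [55.6 59.7] 0.0 circ [ 497.5 -197. ] 30.7
whitecap 900 rect [ 481.2 -305.3] [64.4 59. ] 74.5 circ [ 481.  -305.3] 32.6
mat 7247 rect [532.4  -4.1] [128.1 258. ] 88.4 circ [532.5  -3.4] 142.2
stop 162 rect [538.2 267.4] [14.8 51.6] 87.9 circ [538.3 265.8] 26.1
mcheekback 217 rect [570.3 229.4] [61.9 12.3] 87.3 circ [569.8 229.4] 31.4
mcheekfront 241 rect [499.5 234.1] [20.4 63.4] 1.6 circ [499.4 234.2] 32.2
base 4130 rect [536.5 232.9] [154.5 123.8] 87.8 circ [536.7 232.9] 94.5
```

View pics/rk.png

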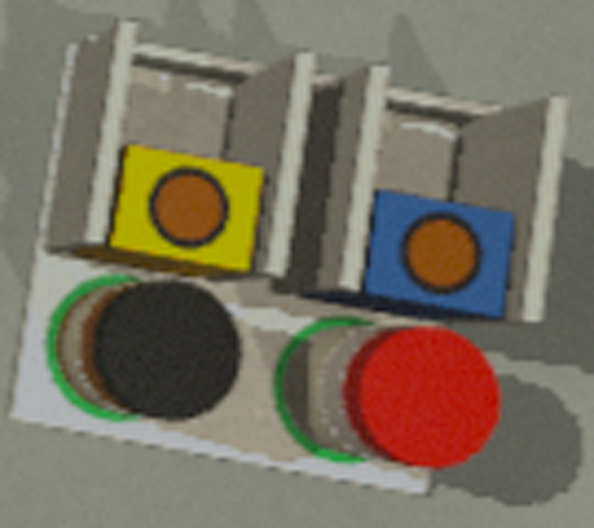

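View pics/mt.png

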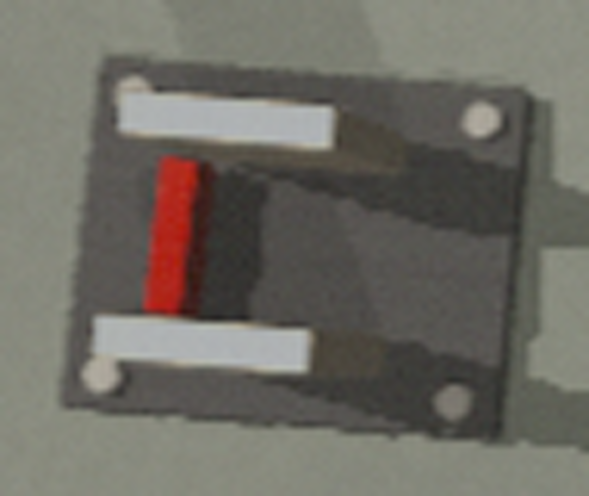

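The top view shows the rack on the right with the yellow lamp in its left bay behind the amber jar. The mount is on the left, with its red stop at +y. The rack yaw is about -9° and the mount yaw about -2.2°. The two lamps agree to within 1 mm. The jars read about 2.5 mm off towards +y, because the visible side of each cap shifts its outline. The seat is at about (0.536, 0.2325) and the amber jar at about (0.4975, -0.199).

>>> servo_tool([
  {"dx":2.9,"dy":-2.5,"spin":0.02},
  {"dx":5.8,"dy":-5,"spin":0.04},
  {"dx":8.7,"dy":-7.5,"spin":0.08},
  {"dx":11.6,"dy":-10,"spin":0.08},
  {"dx":14.5,"dy":-12.5,"spin":0.08},
  {"dx":17.4,"dy":-15,"spin":0.08},
  {"dx":20.3,"dy":-17.5,"spin":0.08},
  {"dx":23.2,"dy":-20,"spin":0.08},
  {"dx":26.1,"dy":-22.5,"spin":0.08},
  {"dx":29,"dy":-25,"spin":0.08},
])

```text
validation failed for argument at $.ta...
```

>>> servo_tool([
  {"dx":0.5,"dy":-4},
  {"dx":1,"dy":-8},
  {"dx":1.5,"dy":-12},
  {"dx":2,"dy":-16},
  {"dx":2.5,"dy":-20},
  {"dx":3,"dy":-24},
  {"dx":3.5,"dy":-28},
  {"dx":4,"dy":-32},
  {"dx":4.5,"dy":-36},
  {"dx":5,"dy":-40},
])

```text
validation failed for argument at $.ta...
```

>>> servo_tool([
  {"dx":0,"dy":-4},
  {"dx":0,"dy":-8},
  {"dx":0,"dy":-12},
  {"dx":0,"dy":-15},
  {"dx":0,"dy":-18},
  {"dx":0,"dy":-20},
  {"dx":0,"dy":-20.5},
  {"dx":0,"dy":-20.5},
  {"dx":0,"dy":-20.5},
  {"dx":0,"dy":-20.5},
])

```text
validation failed for argument at $.ta...
```

>>> servo_tool([
  {"dx":2.9,"dy":-2.5,"dz":0,"spin":0.02,"grip":100},
  {"dx":5.8,"dy":-5,"dz":0,"spin":0.04,"grip":100},
  {"dx":8.7,"dy":-7.5,"dz":0,"spin":0.08,"grip":100},
  {"dx":11.6,"dy":-10,"dz":0,"spin":0.08,"grip":100},
  {"dx":14.5,"dy":-12.5,"dz":0,"spin":0.08,"grip":100},
  {"dx":17.4,"dy":-15,"dz":0,"spin":0.08,"grip":100},
  {"dx":20.3,"dy":-17.5,"dz":0,"spin":0.08,"grip":100},
  {"dx":23.2,"dy":-20,"dz":0,"spin":0.08,"grip":100},
  {"dx":26.1,"dy":-22.5,"dz":0,"spin":0.08,"grip":100},
  {"dx":29,"dy":-25,"dz":0,"spin":0.08,"grip":100},
])

```text
time_s: 1.93
tcp_pos: [0.4489, 0.4049, 0.2269]
eef_rot: [-180.0, -0.0, -8.9]
contact_force: [1.4, 1.0, -0.6]
gripper_width: 0.0873
```

>>> servo_tool([
  {"dx":0.5,"dy":-4,"dz":0,"spin":0,"grip":100},
  {"dx":1,"dy":-8,"dz":0,"spin":0,"grip":100},
  {"dx":1.5,"dy":-12,"dz":0,"spin":0,"grip":100},
  {"dx":2,"dy":-16,"dz":0,"spin":0,"grip":100},
  {"dx":2.5,"dy":-20,"dz":0,"spin":0,"grip":100},
  {"dx":3,"dy":-24,"dz":0,"spin":0,"grip":100},
  {"dx":3.5,"dy":-28,"dz":0,"spin":0,"grip":100},
  {"dx":4,"dy":-32,"dz":0,"spin":0,"grip":100},
  {"dx":4.5,"dy":-36,"dz":0,"spin":0,"grip":100},
  {"dx":4.9,"dy":-40,"dz":0,"spin":0,"grip":100},
])

```text
time_s: 2.77
tcp_pos: [0.4967, 0.0045, 0.227]
eef_rot: [-180.0, -0.1, -8.9]
contact_force: [1.4, 0.2, -0.9]
gripper_width: 0.0877
```

>>> servo_tool([
  {"dx":0,"dy":-4,"dz":0,"spin":0,"grip":100},
  {"dx":0,"dy":-8,"dz":0,"spin":0,"grip":100},
  {"dx":0,"dy":-12,"dz":0,"spin":0,"grip":100},
  {"dx":0,"dy":-16,"dz":0,"spin":0,"grip":100},
  {"dx":0,"dy":-19,"dz":0,"spin":0,"grip":100},
  {"dx":0,"dy":-20.3,"dz":0,"spin":0,"grip":100},
  {"dx":0,"dy":-20.3,"dz":-2,"spin":0,"grip":100},
  {"dx":0,"dy":-20.3,"dz":-5,"spin":0,"grip":100},
  {"dx":0,"dy":-20.3,"dz":-7,"spin":0,"grip":100},
  {"dx":0,"dy":-20.3,"dz":-8,"spin":0,"grip":100},
])

```text
time_s: 3.6
tcp_pos: [0.4951, -0.1967, 0.144]
eef_rot: [-180.0, 0.2, -9.0]
contact_force: [-0.3, 0.6, -0.8]
gripper_width: 0.0875
```

Run:
```python
from seg import *
for c in("top","side"):
    im=r.capture(c); K,E=cal(c)
    s=r.get_state(); p=np.array(s["tcp_pos"])
    print(c,"tcp px",proj(c,p).round(1).tolist()); cv2.imwrite(f"pics/{c}1.png",im)
st()
# side-view jar: pixel columns; expected jar axis
m=r.cut_out("jar_amber_center","side")
for d in m[:1]: print(d["p"],d["extent"])
print("pred bottom/top axis",proj("side",[[.4975,-.199,.01],[.4975,-.199,.12]]).round(1).tolist())
print("mount pred side: seat, cheek corners",proj("side",[[.5364,.2325,.012]]).round(1).tolist())
a=cv2.imread("pics/side1.png")[110:250,280:430]; cv2.imwrite("pics/s1c.png",cv2.resize(a,None,fx=4,fy=4,interpolation=cv2.INTER_CUBIC))
```

```text
top tcp px [[429.9, 305.5]]
side tcp px [[375.0, 162.6]]
{'time_s': 3.7, 'joints': [-0.567, 11.3816, -23.5365, -0.0069, -55.2704, 81.6373], 'tcp_pos': [0.4957, -0.1967, 0.1451], 'eef_rot': [179.9782, 0.1874, -8.9337], 'contact_force': [0.0671, 0.0727, -0.2345], 'gripper_width': 0.0878}
0.6 [355.5, 168.1, 385.4, 217.3]
pred bottom/top axis [[371.2, 211.1], [373.7, 171.5]]
mount pred side: seat, cheek corners [[324.3, 342.2]]
```

View pics/s1c.png

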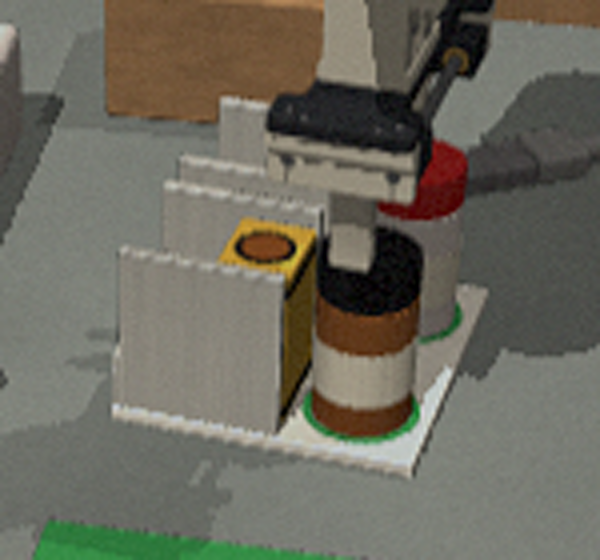

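The side view shows the finger over the amber jar. The jar's foot ring is centred at column 370.4, against 371 predicted. I'll correct by 2 mm and descend.

>>> servo_tool([
  {"dx":0.2,"dy":-0.25,"dz":0,"spin":0,"grip":100},
  {"dx":0.2,"dy":-0.25,"dz":-2,"spin":0,"grip":100},
  {"dx":0.2,"dy":-0.25,"dz":-4,"spin":0,"grip":100},
  {"dx":0.2,"dy":-0.25,"dz":-6,"spin":0,"grip":100},
  {"dx":0.2,"dy":-0.25,"dz":-7.5,"spin":0,"grip":100},
  {"dx":0.2,"dy":-0.25,"dz":-7.7,"spin":0,"grip":100},
  {"dx":0.2,"dy":-0.25,"dz":-7.7,"spin":0,"grip":100},
  {"dx":0.2,"dy":-0.25,"dz":-7.7,"spin":0,"grip":60},
  {"dx":0.2,"dy":-0.25,"dz":-7.7,"spin":0,"grip":60},
  {"dx":0.2,"dy":-0.25,"dz":-7.7,"spin":0,"grip":60},
], squeeze=25)

```text
time_s: 4.58
tcp_pos: [0.4997, -0.1993, 0.0709]
eef_rot: [-180.0, -0.1, -8.9]
contact_force: [-0.5, 0.0, -0.9]
gripper_width: 0.073
```

>>> servo_tool([
  {"dx":0,"dy":0,"dz":0,"spin":0,"grip":50},
  {"dx":0,"dy":0,"dz":0,"spin":0,"grip":50},
  {"dx":0,"dy":0,"dz":0,"spin":0,"grip":50},
  {"dx":0,"dy":0,"dz":0,"spin":0,"grip":50},
  {"dx":0,"dy":0,"dz":0.5,"spin":0,"grip":50},
  {"dx":0,"dy":0,"dz":1,"spin":0,"grip":50},
  {"dx":0,"dy":0,"dz":2,"spin":0,"grip":50},
  {"dx":0,"dy":0,"dz":3.5,"spin":0,"grip":50},
  {"dx":0,"dy":0,"dz":5,"spin":0,"grip":50},
  {"dx":0,"dy":0,"dz":6,"spin":0,"grip":50},
])

```text
time_s: 5.42
tcp_pos: [0.4992, -0.1993, 0.1315]
eef_rot: [180.0, -0.1, -8.9]
contact_force: [0.6, -0.0, -2.8]
gripper_width: 0.0594
```

>>> servo_tool([
  {"dx":0,"dy":1,"dz":0.5,"spin":0,"grip":50},
  {"dx":0,"dy":3.5,"dz":1,"spin":0,"grip":50},
  {"dx":-0.5,"dy":6.5,"dz":1,"spin":0,"grip":50},
  {"dx":-1.5,"dy":9.5,"dz":1,"spin":0,"grip":50},
  {"dx":-2.5,"dy":12.5,"dz":1,"spin":0,"grip":50},
  {"dx":-3.5,"dy":15.5,"dz":1,"spin":0,"grip":50},
  {"dx":-4.4,"dy":18,"dz":0,"spin":0,"grip":50},
  {"dx":-4.9,"dy":19.5,"dz":-1,"spin":0,"grip":50},
  {"dx":-4.9,"dy":19.9,"dz":-2.5,"spin":0,"grip":50},
  {"dx":-4.9,"dy":19.9,"dz":-4,"spin":0,"grip":50},
])

```text
time_s: 6.25
tcp_pos: [0.4495, 0.0016, 0.0897]
eef_rot: [-179.9, -0.1, -8.8]
contact_force: [0.8, 0.3, -3.4]
gripper_width: 0.0594
```

>>> servo_tool([
  {"dx":0,"dy":0,"dz":-1,"spin":0,"grip":50},
  {"dx":0,"dy":0,"dz":-1.7,"spin":0,"grip":50},
  {"dx":0,"dy":0,"dz":-2.1,"spin":0,"grip":50},
  {"dx":0,"dy":0,"dz":-2.4,"spin":0,"grip":50},
  {"dx":0,"dy":0,"dz":-2.5,"spin":0,"grip":50},
  {"dx":0,"dy":0,"dz":-2.6,"spin":0,"grip":50},
  {"dx":0,"dy":0,"dz":-2.6,"spin":0,"grip":50},
  {"dx":0,"dy":0,"dz":-2.6,"spin":0,"grip":50},
  {"dx":0,"dy":0,"dz":-2.6,"spin":0,"grip":50},
  {"dx":0,"dy":0,"dz":-2.6,"spin":0,"grip":50},
])

```text
time_s: 7.08
tcp_pos: [0.4499, -0.0002, 0.0638]
eef_rot: [-180.0, -0.0, -8.9]
contact_force: [0.8, 0.2, -2.7]
gripper_width: 0.0596
```

>>> servo_tool([
  {"dx":0,"dy":0,"dz":-0.05,"spin":0,"grip":50},
  {"dx":0,"dy":0,"dz":-0.1,"spin":0,"grip":50},
  {"dx":0,"dy":0,"dz":-0.1,"spin":0,"grip":50},
  {"dx":0,"dy":0,"dz":-0.1,"spin":0,"grip":50},
  {"dx":0,"dy":0,"dz":-0.1,"spin":0,"grip":50},
  {"dx":0,"dy":0,"dz":-0.1,"spin":0,"grip":50},
  {"dx":0,"dy":0,"dz":-0.1,"spin":0,"grip":50},
  {"dx":0,"dy":0,"dz":-0.1,"spin":0,"grip":50},
  {"dx":0,"dy":0,"dz":-0.1,"spin":0,"grip":50},
  {"dx":0,"dy":0,"dz":-0.1,"spin":0,"grip":50},
])

```text
time_s: 7.92
tcp_pos: [0.4501, -0.0002, 0.0631]
eef_rot: [-180.0, -0.0, -8.9]
contact_force: [-1.6, -0.8, 5.9]
gripper_width: 0.0595
```

Touching down. Release, rise, then go over the lamp.

>>> servo_tool([
  {"dx":0,"dy":0,"dz":0.05,"spin":0,"grip":60},
  {"dx":0,"dy":0,"dz":0.05,"spin":0,"grip":100},
  {"dx":0,"dy":0,"dz":0.05,"spin":0,"grip":100},
  {"dx":0,"dy":0,"dz":0.05,"spin":0,"grip":100},
  {"dx":0,"dy":0,"dz":0.05,"spin":0,"grip":100},
  {"dx":0,"dy":0,"dz":0.05,"spin":0,"grip":100},
  {"dx":0,"dy":0,"dz":2,"spin":0,"grip":100},
  {"dx":0,"dy":0,"dz":5,"spin":0,"grip":100},
  {"dx":0,"dy":0,"dz":8.5,"spin":0,"grip":100},
  {"dx":0,"dy":0,"dz":12,"spin":0,"grip":100},
])

```text
time_s: 8.75
tcp_pos: [0.4491, -0.0005, 0.1837]
eef_rot: [180.0, 0.1, -8.9]
contact_force: [1.3, 0.5, -0.0]
gripper_width: 0.0877
```

>>> servo_tool([
  {"dx":1,"dy":-2,"dz":0,"spin":-0.12,"grip":82},
  {"dx":2,"dy":-4,"dz":0,"spin":-0.24,"grip":82},
  {"dx":3,"dy":-6,"dz":0,"spin":-0.36,"grip":82},
  {"dx":4,"dy":-8,"dz":0,"spin":-0.48,"grip":82},
  {"dx":5,"dy":-10,"dz":0,"spin":-0.6,"grip":82},
  {"dx":6,"dy":-12,"dz":0,"spin":-0.72,"grip":82},
  {"dx":7,"dy":-14,"dz":0,"spin":-0.84,"grip":82},
  {"dx":8,"dy":-16,"dz":0,"spin":-0.96,"grip":82},
  {"dx":9,"dy":-18,"dz":0,"spin":-1.08,"grip":82},
  {"dx":10.9,"dy":-20.9,"dz":0,"spin":-1.2,"grip":82},
])

```text
time_s: 9.58
tcp_pos: [0.5582, -0.2095, 0.1827]
eef_rot: [180.0, 0.0, -78.0]
contact_force: [0.4, 1.6, -0.0]
gripper_width: 0.0717
```

>>> servo_tool([
  {"dx":0,"dy":0,"dz":0,"spin":-0.12,"grip":82},
  {"dx":0,"dy":0,"dz":0,"spin":-0.24,"grip":82},
  {"dx":0,"dy":0,"dz":0,"spin":-0.37,"grip":82},
  {"dx":0,"dy":0,"dz":-1,"spin":-0.37,"grip":82},
  {"dx":0,"dy":0,"dz":-3,"spin":-0.37,"grip":82},
  {"dx":0,"dy":0,"dz":-4.5,"spin":-0.37,"grip":82},
  {"dx":0,"dy":0,"dz":-5,"spin":-0.37,"grip":82},
  {"dx":0,"dy":0,"dz":-5,"spin":-0.37,"grip":82},
  {"dx":0,"dy":0,"dz":-5,"spin":-0.37,"grip":82},
  {"dx":0,"dy":0,"dz":-5,"spin":-0.37,"grip":82},
])

```text
time_s: 10.42
tcp_pos: [0.5594, -0.2093, 0.1334]
eef_rot: [-179.9, -0.0, -98.8]
contact_force: [-0.4, -1.2, 0.2]
gripper_width: 0.0716
```

Run:
```python
from seg import *
st()
im=r.capture("side"); cv2.imwrite("pics/side2.png",im); im2=r.capture("top"); cv2.imwrite("pics/top2.png",im2)
a=cv2.resize(im[100:300,270:430],None,fx=2.9,fy=2.9,interpolation=cv2.INTER_CUBIC)
b=cv2.resize(im2[225:345,280:525][:, 10:],None,fx=1.4,fy=1.4,interpolation=cv2.INTER_CUBIC)
c=np.zeros((580,a.shape[1]+b.shape[1],3),np.uint8); c[:a.shape[0],:a.shape[1]]=a; c[:b.shape[0],a.shape[1]:]=b; print(c.shape)
cv2.imwrite("pics/c2.png",c[:,:800])
h=cv2.cvtColor(im2,cv2.COLOR_BGR2HSV).astype(int); H,S,V=h[...,0],h[...,1],h[...,2]
rect("top",(V<60),.113,(290,250,360,340),name="jar on mat")
```

```text
{'time_s': 10.4167, 'joints': [-1.7666, 17.5897, -16.6572, 0.0237, -55.6816, -7.043], 'tcp_pos': [0.5594, -0.2093, 0.1334], 'eef_rot': [-179.9267, -0.0107, -98.7962], 'contact_force': [-0.4042, -1.1984, 0.1961], 'gripper_width': 0.0716}
(580, 793, 3)
jar on mat none
```

View pics/c2.png

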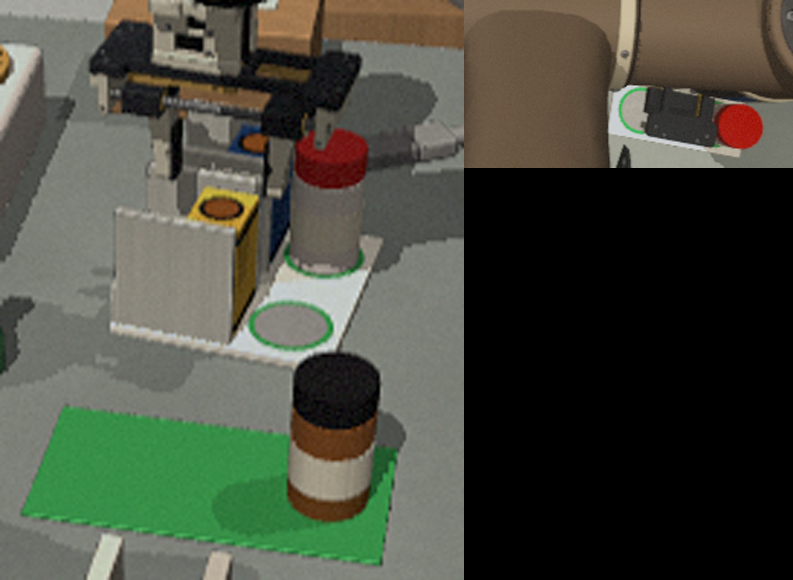

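Run:
```python
from h import *
c,s=np.cos(np.radians(-8.9)),np.sin(np.radians(-8.9)); u=np.array([c,s,0]); t=np.array([.5594,-.2093,.1334])
for k in(-.036,.036,0): 
  q=proj("side",t+u*k)[0]; print(k,q.round(1),((q-[270,100])*2.9).round())
l=np.array([.5586,-.2092,.110]); v=np.array([-s,c,0])
for a in(-.023,.023):
  for b in(-.03,.03):
    q=proj("side",l+u*a+v*b)[0]; print("lampcorner",a,b,((q-[270,100])*2.9).round())
q=proj("side",[[l[0]-u[0]*.062,l[1]-u[1]*.062,.01]])[0]; print("mark",((q-[270,100])*2.9).round())
```

```text
-0.036 [362.6 164.4] [269. 187.]
0.036 [332.4 159.1] [181. 172.]
0 [347.4 161.7] [225. 179.]
lampcorner -0.023 -0.03 [263. 191.]
lampcorner -0.023 0.03 [242. 229.]
lampcorner 0.023 -0.03 [208. 181.]
lampcorner 0.023 0.03 [186. 219.]
mark [294. 322.]
```

The side view shows the jar upright on the mat, at crop pixel (333,430). The fingers straddle the yellow lamp's front and back, with the lamp top at about (222,208) and the fingers near 269 and 181. Next I'll descend and grip.

>>> servo_tool([
  {"dx":0,"dy":0,"dz":-1.5,"spin":0,"grip":82},
  {"dx":0,"dy":0,"dz":-3,"spin":0,"grip":82},
  {"dx":0,"dy":0,"dz":-4.5,"spin":0,"grip":82},
  {"dx":0,"dy":0,"dz":-6,"spin":0,"grip":82},
  {"dx":0,"dy":0,"dz":-6.4,"spin":0,"grip":82},
  {"dx":0,"dy":0,"dz":-6.4,"spin":0,"grip":82},
  {"dx":0,"dy":0,"dz":-6.4,"spin":0,"grip":60},
  {"dx":0,"dy":0,"dz":-6.4,"spin":0,"grip":50},
  {"dx":0,"dy":0,"dz":-6.4,"spin":0,"grip":40},
  {"dx":0,"dy":0,"dz":-6.4,"spin":0,"grip":40},
])

```text
time_s: 11.35
tcp_pos: [0.5592, -0.2092, 0.0695]
eef_rot: [-179.9, 0.0, -98.9]
contact_force: [0.5, -0.7, 0.1]
gripper_width: 0.0509
```

>>> servo_tool([
  {"dx":0,"dy":0,"dz":0,"spin":0,"grip":40},
  {"dx":0,"dy":0,"dz":0,"spin":0,"grip":40},
  {"dx":0,"dy":0,"dz":0,"spin":0,"grip":40},
  {"dx":0,"dy":0,"dz":0,"spin":0,"grip":40},
  {"dx":0,"dy":0,"dz":0.3,"spin":0,"grip":40},
  {"dx":0,"dy":0,"dz":1,"spin":0,"grip":40},
  {"dx":0,"dy":0,"dz":2.5,"spin":0,"grip":40},
  {"dx":0,"dy":0,"dz":4.5,"spin":0,"grip":40},
  {"dx":0,"dy":0,"dz":7,"spin":0,"grip":40},
  {"dx":0,"dy":0,"dz":9,"spin":0,"grip":40},
], squeeze=30)

```text
time_s: 12.18
tcp_pos: [0.5585, -0.2092, 0.16]
eef_rot: [180.0, -0.0, -98.9]
contact_force: [0.6, -0.1, -2.6]
gripper_width: 0.0459
```

>>> servo_tool([
  {"dx":0,"dy":0,"dz":2,"spin":0,"grip":40},
  {"dx":0,"dy":0,"dz":4,"spin":0,"grip":40},
  {"dx":0,"dy":0.5,"dz":4.5,"spin":0,"grip":40},
  {"dx":0,"dy":2.5,"dz":4.5,"spin":0,"grip":40},
  {"dx":0,"dy":5.5,"dz":4.5,"spin":0.02,"grip":40},
  {"dx":0.1,"dy":8.5,"dz":4.5,"spin":0.04,"grip":40},
  {"dx":0.2,"dy":11.5,"dz":4.5,"spin":0.06,"grip":40},
  {"dx":0.4,"dy":14.5,"dz":4.5,"spin":0.08,"grip":40},
  {"dx":0.5,"dy":17.5,"dz":4.5,"spin":0.1,"grip":40},
  {"dx":0.6,"dy":20,"dz":4,"spin":0.117,"grip":40},
])

```text
time_s: 13.02
tcp_pos: [0.5645, -0.007, 0.1985]
eef_rot: [-180.0, 0.0, -92.1]
contact_force: [0.1, -0.2, -2.0]
gripper_width: 0.046
```

>>> servo_tool([
  {"dx":0,"dy":0.7,"dz":-2,"spin":0,"grip":40},
  {"dx":0,"dy":0.9,"dz":-5,"spin":0,"grip":40},
  {"dx":0,"dy":0.9,"dz":-8,"spin":0,"grip":40},
  {"dx":0,"dy":0.9,"dz":-10.5,"spin":0,"grip":40},
  {"dx":0,"dy":0.9,"dz":-12,"spin":0,"grip":40},
  {"dx":0,"dy":0.9,"dz":-12.8,"spin":0,"grip":40},
  {"dx":0,"dy":0.9,"dz":-13.2,"spin":0,"grip":40},
  {"dx":0,"dy":0.9,"dz":-13.4,"spin":0,"grip":40},
  {"dx":0,"dy":0.9,"dz":-13.4,"spin":0,"grip":40},
  {"dx":0,"dy":0.9,"dz":-13.4,"spin":0,"grip":40},
])

```text
time_s: 13.85
tcp_pos: [0.5654, -0.0, 0.0655]
eef_rot: [-179.9, 0.0, -92.2]
contact_force: [-0.7, -0.1, -2.0]
gripper_width: 0.0461
```

>>> servo_tool([
  {"dx":0,"dy":0,"dz":-0.1,"spin":0,"grip":40},
  {"dx":0,"dy":0,"dz":-0.2,"spin":0,"grip":40},
  {"dx":0,"dy":0,"dz":-0.3,"spin":0,"grip":40},
  {"dx":0,"dy":0,"dz":-0.35,"spin":0,"grip":40},
  {"dx":0,"dy":0,"dz":-0.35,"spin":0,"grip":40},
  {"dx":0,"dy":0,"dz":-0.35,"spin":0,"grip":40},
  {"dx":0,"dy":0,"dz":-0.35,"spin":0,"grip":40},
  {"dx":0,"dy":0,"dz":-0.35,"spin":0,"grip":40},
  {"dx":0,"dy":0,"dz":-0.35,"spin":0,"grip":40},
  {"dx":0,"dy":0,"dz":-0.35,"spin":0,"grip":40},
])

```text
time_s: 14.68
tcp_pos: [0.5651, -0.0001, 0.0622]
eef_rot: [-179.9, 0.0, -92.2]
contact_force: [-3.6, 1.1, 7.0]
gripper_width: 0.046
```

>>> servo_tool([
  {"dx":0,"dy":0,"dz":0.05,"spin":0,"grip":50},
  {"dx":0,"dy":0,"dz":0.05,"spin":0,"grip":80},
  {"dx":0,"dy":0,"dz":0.05,"spin":0,"grip":80},
  {"dx":0,"dy":0,"dz":0.05,"spin":0,"grip":80},
  {"dx":0,"dy":0,"dz":0.05,"spin":0,"grip":80},
  {"dx":0,"dy":0,"dz":0.05,"spin":0,"grip":80},
  {"dx":0,"dy":0,"dz":2,"spin":0,"grip":80},
  {"dx":0,"dy":0,"dz":5,"spin":0,"grip":80},
  {"dx":0,"dy":0,"dz":8,"spin":0,"grip":80},
  {"dx":0,"dy":0,"dz":9,"spin":0,"grip":100},
])

```text
time_s: 15.52
tcp_pos: [0.5668, 0.0, 0.1554]
eef_rot: [-179.7, 0.0, -92.1]
contact_force: [0.6, 0.7, 0.7]
gripper_width: 0.0735
```

>>> servo_tool([
  {"dx":0,"dy":0,"dz":0,"spin":0.125,"grip":100},
  {"dx":0,"dy":0,"dz":0,"spin":0.25,"grip":100},
  {"dx":0,"dy":0,"dz":0,"spin":0.375,"grip":100},
  {"dx":0,"dy":0,"dz":0,"spin":0.5,"grip":100},
  {"dx":0,"dy":0,"dz":0,"spin":0.625,"grip":100},
  {"dx":0,"dy":0,"dz":0,"spin":0.75,"grip":100},
  {"dx":0,"dy":0,"dz":0,"spin":0.875,"grip":100},
  {"dx":0,"dy":0,"dz":0,"spin":1,"grip":100},
  {"dx":0,"dy":0,"dz":0,"spin":1.125,"grip":100},
  {"dx":0,"dy":0,"dz":0,"spin":1.25,"grip":100},
])

```text
time_s: 16.35
tcp_pos: [0.5647, -0.0002, 0.1509]
eef_rot: [180.0, 0.0, -20.2]
contact_force: [-0.6, 0.1, 0.4]
gripper_width: 0.0877
```

>>> servo_tool([
  {"dx":0,"dy":0,"dz":0,"spin":0.12,"grip":100},
  {"dx":0,"dy":0,"dz":0,"spin":0.24,"grip":100},
  {"dx":0,"dy":0,"dz":0,"spin":0.321,"grip":100},
  {"dx":0,"dy":0,"dz":0,"spin":0.321,"grip":100},
  {"dx":0,"dy":0,"dz":0,"spin":0.321,"grip":100},
  {"dx":0,"dy":0,"dz":0,"spin":0.321,"grip":100},
  {"dx":0,"dy":0,"dz":0,"spin":0.321,"grip":100},
  {"dx":0,"dy":0,"dz":0,"spin":0.321,"grip":100},
  {"dx":0,"dy":0,"dz":0,"spin":0.321,"grip":100},
  {"dx":0,"dy":0,"dz":0,"spin":0.321,"grip":100},
])

```text
time_s: 17.18
tcp_pos: [0.5647, -0.0002, 0.1511]
eef_rot: [-180.0, 0.0, -2.2]
contact_force: [0.1, 0.1, 0.7]
gripper_width: 0.0877
```

Run:
```python
from seg import *
st()
im=r.capture("side"); cv2.imwrite("pics/side3.png",im); im2=r.capture("top"); cv2.imwrite("pics/top3.png",im2)
a=cv2.resize(im[110:400,250:430],None,fx=2,fy=2,interpolation=cv2.INTER_CUBIC)
b=cv2.resize(im2[225:345,160:370],None,fx=2.0,fy=2.0,interpolation=cv2.INTER_CUBIC)
c=np.zeros((580,780,3),np.uint8); c[:a.shape[0],:a.shape[1]]=a; c[:b.shape[0],360:360+b.shape[1]]=b
cv2.imwrite("pics/c3.png",c)
```

```text
{'time_s': 17.1833, 'joints': [19.8341, 13.7798, -19.4394, -0.0007, -56.7809, 67.9715], 'tcp_pos': [0.5647, -0.0002, 0.1511], 'eef_rot': [-179.9994, 0.0002, -2.1948], 'contact_force': [0.0885, 0.0685, 0.718], 'gripper_width': 0.0877}
```

View pics/c3.png

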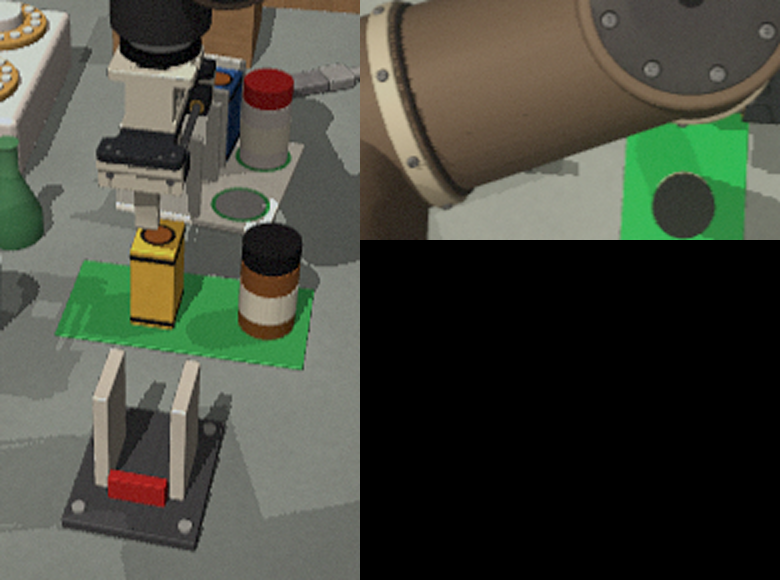

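The side view shows the lamp upright on the mat at (157,275) and the jar at (270,280), with the empty mount in front. I'll overlay the mount and lamp models to check the side camera against them.

```bash
cat > ov.py <<'E'
from h import *
def box(im,c,T,yaw,lo,hi,col,off,f):
    a=np.radians(yaw); R=np.array([[np.cos(a),-np.sin(a),0],[np.sin(a),np.cos(a),0],[0,0,1]])
    V=np.array([[x,y,z] for x in(lo[0],hi[0]) for y in(lo[1],hi[1]) for z in(lo[2],hi[2])])@R.T+T
    q=((proj(c,V)-off+.5)*f)
    for i in range(8):
        for j in(1,2,4):
            if not i&j: cv2.line(im,tuple(np.round(q[i]).astype(int)),tuple(np.round(q[i|j]).astype(int)),col,1)
def mount(im,c,off,f,T,yaw):
    T=np.array([*T,0])
    for s in(1,-1):
        xs=sorted((27*s,41*s)); box(im,c,T,yaw,np.array([xs[0],-35,12])/1e3,np.array([xs[1],31,122])/1e3,(255,0,255),off,f)
    box(im,c,T,yaw,np.array([-60,-75,0])/1e3,np.array([60,75,12])/1e3,(255,255,0),off,f)
E
python3 - <<'E'
from ov import *
T=(.5364,.2327);yaw=-2.2
out=np.zeros((590,790,3),np.uint8)
im=cv2.imread("pics/side3.png"); off=np.array([275,215]); f=4
a=cv2.resize(im[215:362+27,275:373],None,fx=f,fy=f,interpolation=cv2.INTER_CUBIC)[:590]
mount(a,"side",off,f,T,yaw); box(a,"side",np.array([.5651,0,0]),-2.2,np.array([-.023,-.03,.003]),np.array([.023,.03,.103]),(255,0,0),off,f)
out[:a.shape[0],:a.shape[1]]=a
im=cv2.imread("pics/top0.png"); off=np.array([165,240]);
b=cv2.resize(im[240:320,165:262],None,fx=f,fy=f,interpolation=cv2.INTER_CUBIC); mount(b,"top",off,f,T,yaw)
out[:b.shape[0],400:400+b.shape[1]]=b[:,:390]
cv2.imwrite("pics/ov.png",out)
E
```

View pics/ov.png

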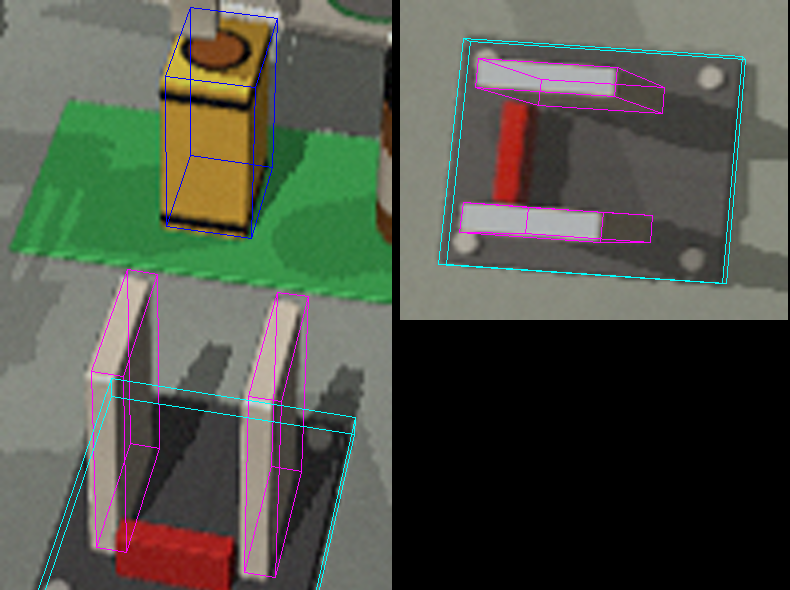

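The top overlay fits the mount to about 1 mm. The side overlay is shifted by the same amount, about 1.2 px, for the lamp and the mount. That is a camera bias, so the relative x agrees. I'll grip the lamp by its y faces.

>>> servo_tool([
  {"dx":0,"dy":0,"dz":-2,"spin":0,"grip":100},
  {"dx":0,"dy":0,"dz":-4,"spin":0,"grip":100},
  {"dx":0,"dy":0,"dz":-6,"spin":0,"grip":100},
  {"dx":0,"dy":0,"dz":-8,"spin":0,"grip":100},
  {"dx":0,"dy":0,"dz":-9,"spin":0,"grip":100},
  {"dx":0,"dy":0,"dz":-9.1,"spin":0,"grip":100},
  {"dx":0,"dy":0,"dz":-9.1,"spin":0,"grip":80},
  {"dx":0,"dy":0,"dz":-9.1,"spin":0,"grip":70},
  {"dx":0,"dy":0,"dz":-9.1,"spin":0,"grip":60},
  {"dx":0,"dy":0,"dz":-9.1,"spin":0,"grip":50},
], squeeze=25)

```text
time_s: 18.12
tcp_pos: [0.5654, 0.0, 0.0612]
eef_rot: [-180.0, -0.1, -2.2]
contact_force: [-0.7, -0.7, -0.8]
gripper_width: 0.0661
```

>>> servo_tool([
  {"dx":0,"dy":0,"dz":0,"spin":0,"grip":50},
  {"dx":0,"dy":0,"dz":0,"spin":0,"grip":50},
  {"dx":0,"dy":0,"dz":0,"spin":0,"grip":50},
  {"dx":0,"dy":0,"dz":0,"spin":0,"grip":50},
  {"dx":0,"dy":0,"dz":0.3,"spin":0,"grip":50},
  {"dx":0,"dy":0,"dz":1,"spin":0,"grip":50},
  {"dx":0,"dy":0,"dz":3,"spin":0,"grip":50},
  {"dx":0,"dy":0,"dz":6,"spin":0,"grip":50},
  {"dx":0,"dy":0,"dz":9.5,"spin":0,"grip":50},
  {"dx":0,"dy":0,"dz":13,"spin":0,"grip":50},
])

```text
time_s: 18.95
tcp_pos: [0.5637, -0.0004, 0.1911]
eef_rot: [180.0, 0.1, -2.2]
contact_force: [0.7, 0.3, -3.1]
gripper_width: 0.0599
```

>>> servo_tool([
  {"dx":0,"dy":1,"dz":1,"spin":0,"grip":50},
  {"dx":-0.3,"dy":3,"dz":2,"spin":0,"grip":50},
  {"dx":-0.7,"dy":6,"dz":2,"spin":0,"grip":50},
  {"dx":-1.1,"dy":9,"dz":2,"spin":0,"grip":50},
  {"dx":-1.5,"dy":12,"dz":2,"spin":0,"grip":50},
  {"dx":-1.9,"dy":15,"dz":2,"spin":0,"grip":50},
  {"dx":-2.3,"dy":18,"dz":2,"spin":0,"grip":50},
  {"dx":-2.6,"dy":20.5,"dz":2,"spin":0,"grip":50},
  {"dx":-2.8,"dy":22,"dz":1.5,"spin":0,"grip":50},
  {"dx":-2.8,"dy":22.5,"dz":1,"spin":0,"grip":50},
])

```text
time_s: 19.78
tcp_pos: [0.5361, 0.2271, 0.1997]
eef_rot: [-180.0, 0.0, -2.1]
contact_force: [-0.4, -0.4, -3.2]
gripper_width: 0.0602
```

>>> servo_tool([
  {"dx":0,"dy":0,"dz":0,"spin":0,"grip":50},
  {"dx":0,"dy":0,"dz":0,"spin":0,"grip":50},
  {"dx":0,"dy":0,"dz":0,"spin":0,"grip":50},
  {"dx":0,"dy":0,"dz":0,"spin":0,"grip":50},
  {"dx":0,"dy":0,"dz":0,"spin":0,"grip":50},
  {"dx":0,"dy":0,"dz":0,"spin":0,"grip":50},
  {"dx":0,"dy":0,"dz":0,"spin":0,"grip":50},
  {"dx":0,"dy":0,"dz":0,"spin":0,"grip":50},
  {"dx":0,"dy":0,"dz":0,"spin":0,"grip":50},
  {"dx":0,"dy":0,"dz":0,"spin":0,"grip":50},
])

```text
time_s: 20.62
tcp_pos: [0.5367, 0.2248, 0.2001]
eef_rot: [-180.0, -0.0, -2.2]
contact_force: [-0.2, -1.1, -2.7]
gripper_width: 0.0599
```

Run:
```python
from ov import *
st(); p=np.array(r.get_state()["tcp_pos"])
im=r.capture("side"); cv2.imwrite("pics/side4.png",im); off=np.array([265,215]); f=4
a=cv2.resize(im[215:360,265:400],None,fx=f,fy=f,interpolation=cv2.INTER_CUBIC)
mount(a,"side",off,f,(.5364,.2327),-2.2); box(a,"side",np.array([p[0],p[1],p[2]-.061]),-2.2,np.array([-.023,-.03,.003]),np.array([.023,.03,.103]),(255,0,0),off,f)
cv2.imwrite("pics/ov4.png",a)
```

```text
{'time_s': 20.6167, 'joints': [41.9688, 12.9228, -13.6027, 0.0002, -63.4728, 45.861], 'tcp_pos': [0.5367, 0.2248, 0.2001], 'eef_rot': [-179.9989, -0.0014, -2.1701], 'contact_force': [-0.2218, -1.14, -2.7254], 'gripper_width': 0.0599}
```

View pics/ov4.png

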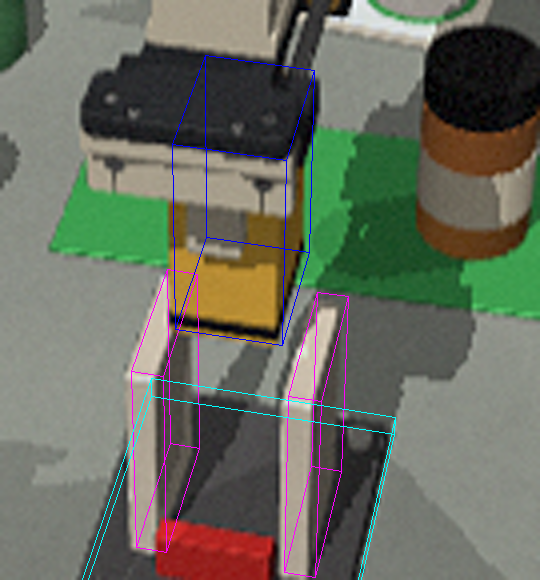

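Lamp and mount show the same side-camera offset here too, so they are aligned in x to about 1 mm. I'll descend.

>>> servo_tool([
  {"dx":0,"dy":0,"dz":-1,"spin":0,"grip":50},
  {"dx":0,"dy":0,"dz":-2,"spin":0,"grip":50},
  {"dx":0,"dy":0,"dz":-3,"spin":0,"grip":50},
  {"dx":0,"dy":0,"dz":-4,"spin":0,"grip":50},
  {"dx":0,"dy":0,"dz":-5,"spin":0,"grip":50},
  {"dx":0,"dy":0,"dz":-6,"spin":0,"grip":50},
  {"dx":0,"dy":0,"dz":-7,"spin":0,"grip":50},
  {"dx":0,"dy":0,"dz":-8,"spin":0,"grip":50},
  {"dx":0,"dy":0,"dz":-9,"spin":0,"grip":50},
  {"dx":0,"dy":0,"dz":-10,"spin":0,"grip":50},
])

```text
time_s: 21.5
tcp_pos: [0.5367, 0.2248, 0.099]
eef_rot: [180.0, 0.0, -2.2]
contact_force: [0.3, 0.1, -2.2]
gripper_width: 0.0598
```

>>> servo_tool([
  {"dx":0,"dy":0,"dz":-1,"spin":0,"grip":50},
  {"dx":0,"dy":0,"dz":-1.8,"spin":0,"grip":50},
  {"dx":0,"dy":0,"dz":-2.3,"spin":0,"grip":50},
  {"dx":0,"dy":0,"dz":-2.6,"spin":0,"grip":50},
  {"dx":0,"dy":0,"dz":-2.7,"spin":0,"grip":50},
  {"dx":0,"dy":0,"dz":-2.8,"spin":0,"grip":50},
  {"dx":0,"dy":0,"dz":-2.8,"spin":0,"grip":50},
  {"dx":0,"dy":0,"dz":-2.8,"spin":0,"grip":50},
  {"dx":0,"dy":0,"dz":-2.8,"spin":0,"grip":50},
  {"dx":0,"dy":0,"dz":-2.8,"spin":0,"grip":50},
])

```text
time_s: 22.33
tcp_pos: [0.5369, 0.2249, 0.0724]
eef_rot: [-180.0, -0.0, -2.2]
contact_force: [-0.0, -0.5, -2.7]
gripper_width: 0.06
```

>>> servo_tool([
  {"dx":0,"dy":0,"dz":-0.1,"spin":0,"grip":50},
  {"dx":0,"dy":0,"dz":-0.2,"spin":0,"grip":50},
  {"dx":0,"dy":0,"dz":-0.25,"spin":0,"grip":50},
  {"dx":0,"dy":0,"dz":-0.25,"spin":0,"grip":50},
  {"dx":0,"dy":0,"dz":-0.25,"spin":0,"grip":50},
  {"dx":0,"dy":0,"dz":-0.25,"spin":0,"grip":50},
  {"dx":0,"dy":0,"dz":-0.25,"spin":0,"grip":50},
  {"dx":0,"dy":0,"dz":-0.25,"spin":0,"grip":50},
  {"dx":0,"dy":0,"dz":-0.25,"spin":0,"grip":50},
  {"dx":0,"dy":0,"dz":-0.25,"spin":0,"grip":50},
])

```text
time_s: 23.17
tcp_pos: [0.5369, 0.2248, 0.07]
eef_rot: [-180.0, -0.0, -2.2]
contact_force: [-2.3, -0.7, 4.4]
gripper_width: 0.0598
```

>>> servo_tool([
  {"dx":0,"dy":0.1,"dz":0.03,"spin":0,"grip":50},
  {"dx":0,"dy":0.2,"dz":0.03,"spin":0,"grip":50},
  {"dx":0,"dy":0.3,"dz":0.03,"spin":0,"grip":50},
  {"dx":0,"dy":0.4,"dz":0.03,"spin":0,"grip":50},
  {"dx":0.02,"dy":0.5,"dz":0.03,"spin":0,"grip":50},
  {"dx":0.02,"dy":0.55,"dz":0.03,"spin":0,"grip":50},
  {"dx":0.02,"dy":0.6,"dz":0.03,"spin":0,"grip":50},
  {"dx":0.02,"dy":0.65,"dz":0.03,"spin":0,"grip":50},
  {"dx":0.02,"dy":0.65,"dz":0.03,"spin":0,"grip":50},
  {"dx":0.02,"dy":0.65,"dz":0.03,"spin":0,"grip":50},
])

```text
time_s: 24.0
tcp_pos: [0.5371, 0.2313, 0.07]
eef_rot: [-180.0, -0.0, -2.2]
contact_force: [-0.2, -3.6, 5.0]
gripper_width: 0.0601
```

>>> servo_tool([
  {"dx":0,"dy":0.05,"dz":0,"spin":0,"grip":50},
  {"dx":0,"dy":0.1,"dz":0,"spin":0,"grip":50},
  {"dx":0,"dy":0.15,"dz":0,"spin":0,"grip":50},
  {"dx":0,"dy":0.2,"dz":0,"spin":0,"grip":50},
  {"dx":0,"dy":0.2,"dz":0,"spin":0,"grip":50},
  {"dx":0,"dy":0.2,"dz":0,"spin":0,"grip":50},
  {"dx":0,"dy":0.2,"dz":0,"spin":0,"grip":50},
  {"dx":0,"dy":0.2,"dz":0,"spin":0,"grip":50},
  {"dx":0,"dy":0.2,"dz":0,"spin":0,"grip":50},
  {"dx":0,"dy":0.2,"dz":0,"spin":0,"grip":50},
])

```text
time_s: 24.83
tcp_pos: [0.537, 0.2333, 0.07]
eef_rot: [-180.0, -0.0, -2.2]
contact_force: [-0.7, -4.6, 5.3]
gripper_width: 0.0599
```

>>> servo_tool([
  {"dx":0,"dy":0.05,"dz":0,"spin":0,"grip":50},
  {"dx":0,"dy":0.1,"dz":0,"spin":0,"grip":50},
  {"dx":0,"dy":0.15,"dz":0,"spin":0,"grip":50},
  {"dx":0,"dy":0.15,"dz":0,"spin":0,"grip":50},
  {"dx":0,"dy":0.15,"dz":0,"spin":0,"grip":50},
  {"dx":0,"dy":0.15,"dz":0,"spin":0,"grip":50},
  {"dx":0,"dy":0.15,"dz":0,"spin":0,"grip":50},
  {"dx":0,"dy":0.15,"dz":0,"spin":0,"grip":50},
  {"dx":0,"dy":0.15,"dz":0,"spin":0,"grip":50},
  {"dx":0,"dy":0.15,"dz":0,"spin":0,"grip":50},
])

```text
time_s: 25.67
tcp_pos: [0.537, 0.2335, 0.07]
eef_rot: [179.9, 0.0, -2.2]
contact_force: [1.3, -8.1, 6.4]
gripper_width: 0.0603
```

Contact with the end stop: commanded to 0.2348, the tool stopped at 0.2335 and the force is rising. I'll ease back slightly, then release.

>>> servo_tool([
  {"dx":0,"dy":-0.05,"dz":0.03,"spin":0,"grip":50},
  {"dx":0,"dy":-0.08,"dz":0.04,"spin":0,"grip":50},
  {"dx":0,"dy":-0.08,"dz":0.04,"spin":0,"grip":50},
  {"dx":0,"dy":-0.08,"dz":0.04,"spin":0,"grip":50},
  {"dx":0,"dy":-0.08,"dz":0.04,"spin":0,"grip":72},
  {"dx":0,"dy":-0.08,"dz":0.04,"spin":0,"grip":76},
  {"dx":0,"dy":-0.08,"dz":0.04,"spin":0,"grip":76},
  {"dx":0,"dy":-0.08,"dz":0.04,"spin":0,"grip":76},
  {"dx":0,"dy":-0.08,"dz":0.04,"spin":0,"grip":76},
  {"dx":0,"dy":-0.08,"dz":0.04,"spin":0,"grip":76},
])

```text
time_s: 26.5
tcp_pos: [0.5369, 0.2343, 0.0702]
eef_rot: [-180.0, -0.0, -2.2]
contact_force: [-0.9, -0.2, 0.2]
gripper_width: 0.0669
```

Run:
```python
from ov import *
st()
im=r.capture("side"); cv2.imwrite("pics/side5.png",im); off=np.array([275,225]); f=6
a=cv2.resize(im[240:340,275:375],None,fx=5.9,fy=5.9,interpolation=cv2.INTER_CUBIC)
cv2.imwrite("pics/c5.png",a)
```

```text
{'time_s': 26.5, 'joints': [42.6821, 20.6308, -21.9271, -0.009, -47.4316, 45.171], 'tcp_pos': [0.5369, 0.2343, 0.0702], 'eef_rot': [-179.9879, -0.0028, -2.153], 'contact_force': [-0.8528, -0.2092, 0.1998], 'gripper_width': 0.0669}
```

View pics/c5.png

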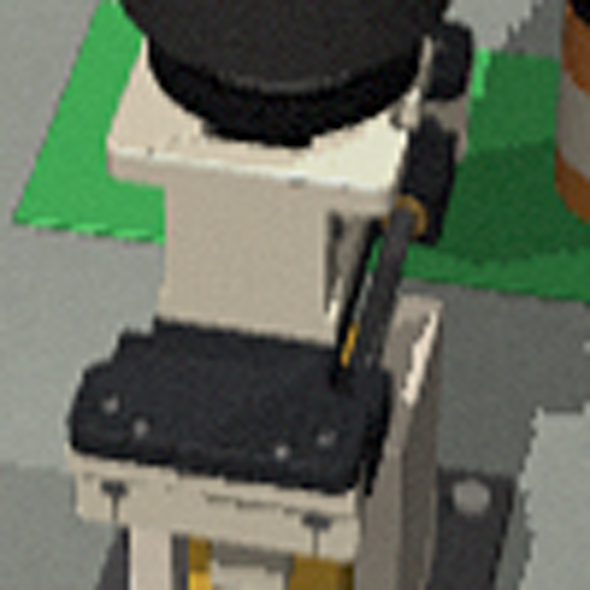

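>>> servo_tool([
  {"dx":0,"dy":0,"dz":0.5,"spin":0,"grip":78},
  {"dx":0,"dy":0,"dz":2,"spin":0,"grip":78},
  {"dx":0,"dy":0,"dz":4.5,"spin":0,"grip":78},
  {"dx":0,"dy":0,"dz":7.5,"spin":0,"grip":78},
  {"dx":0,"dy":0,"dz":11,"spin":0,"grip":100},
  {"dx":-1,"dy":-3,"dz":12,"spin":0,"grip":100},
  {"dx":-2.3,"dy":-6.5,"dz":12,"spin":-0.03,"grip":100},
  {"dx":-3.5,"dy":-10,"dz":12,"spin":-0.06,"grip":100},
  {"dx":-4.7,"dy":-13.5,"dz":12,"spin":-0.09,"grip":100},
  {"dx":-6,"dy":-17,"dz":12,"spin":-0.117,"grip":100},
])

```text
time_s: 27.38
tcp_pos: [0.4761, 0.0627, 0.1908]
eef_rot: [-180.0, -0.0, -8.9]
contact_force: [-0.1, -1.1, -0.1]
gripper_width: 0.0876
```

>>> servo_tool([
  {"dx":-1.3,"dy":-3,"dz":0,"spin":0,"grip":100},
  {"dx":-2.7,"dy":-6.35,"dz":0,"spin":0,"grip":100},
  {"dx":-2.7,"dy":-6.35,"dz":0,"spin":0,"grip":100},
  {"dx":-2.7,"dy":-6.35,"dz":-1,"spin":0,"grip":100},
  {"dx":-2.7,"dy":-6.35,"dz":-3,"spin":0,"grip":100},
  {"dx":-2.7,"dy":-6.35,"dz":-5,"spin":0,"grip":100},
  {"dx":-2.7,"dy":-6.35,"dz":-5,"spin":0,"grip":100},
  {"dx":-2.7,"dy":-6.35,"dz":-5,"spin":0,"grip":100},
  {"dx":-2.7,"dy":-6.35,"dz":-5,"spin":0,"grip":100},
  {"dx":-2.7,"dy":-6.35,"dz":-5,"spin":0,"grip":100},
])

```text
time_s: 28.22
tcp_pos: [0.4508, 0.0011, 0.1412]
eef_rot: [-180.0, -0.1, -8.8]
contact_force: [-0.7, -0.4, -0.9]
gripper_width: 0.0876
```

Run:
```python
from seg import *
st()
im=r.capture("side"); cv2.imwrite("pics/side6.png",im); im2=r.capture("top"); cv2.imwrite("pics/top6.png",im2)
a=cv2.resize(im[240:390,270:375],None,fx=3.9,fy=3.9,interpolation=cv2.INTER_CUBIC)
b=cv2.resize(im2[240:320,165:260],None,fx=4,fy=4,interpolation=cv2.INTER_CUBIC)
c=np.zeros((590,800,3),np.uint8); c[:a.shape[0],:a.shape[1]]=a; c[:b.shape[0],415:415+b.shape[1]]=b
cv2.imwrite("pics/c6.png",c)
h=cv2.cvtColor(im2,cv2.COLOR_BGR2HSV).astype(int); H,S,V=h[...,0],h[...,1],h[...,2]
rect("top",(H>20)&(H<37)&(S>150)&(V>100),.112,(170,245,255,315),name="yellow")
```

```text
{'time_s': 28.2167, 'joints': [25.334, 3.6072, -33.551, 0.024, -52.7579, 55.8256], 'tcp_pos': [0.4508, 0.0011, 0.1412], 'eef_rot': [-179.9687, -0.0802, -8.8259], 'contact_force': [-0.743, -0.415, -0.935], 'gripper_width': 0.0876}
yellow 514 rect [536.4 232.4] [60.6 46.2] 88.4 circ [537.1 232.6] 36.5
```

View pics/c6.png

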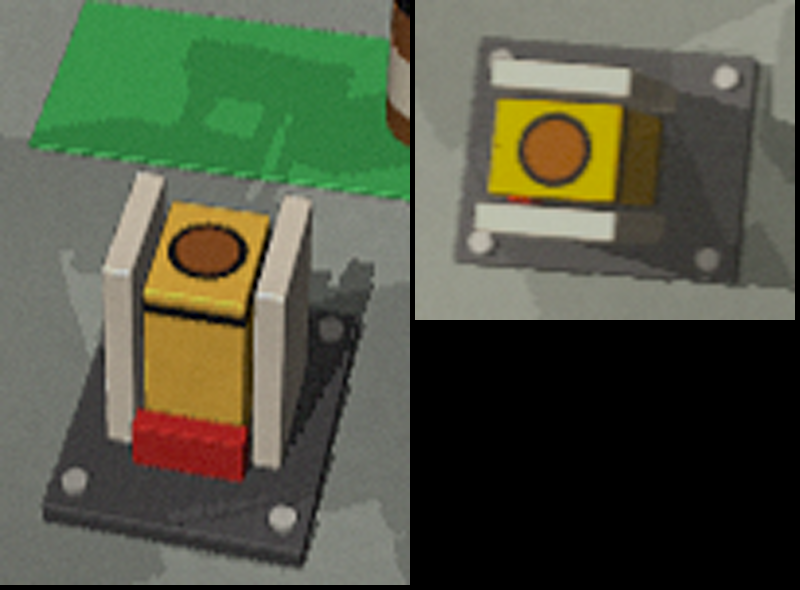

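The lamp is upright between the cheeks with its face on the red stop. The top camera gives its centre as (536.4, 232.4), which matches the seat estimate. Now the jar.

>>> servo_tool([
  {"dx":0,"dy":-0.1,"dz":-2,"spin":0,"grip":100},
  {"dx":0,"dy":-0.1,"dz":-4,"spin":0,"grip":100},
  {"dx":0,"dy":-0.1,"dz":-6,"spin":0,"grip":100},
  {"dx":0,"dy":-0.1,"dz":-7.5,"spin":0,"grip":100},
  {"dx":0,"dy":-0.1,"dz":-7.75,"spin":0,"grip":100},
  {"dx":0,"dy":-0.1,"dz":-7.75,"spin":0,"grip":100},
  {"dx":0,"dy":-0.1,"dz":-7.75,"spin":0,"grip":80},
  {"dx":0,"dy":-0.1,"dz":-7.75,"spin":0,"grip":70},
  {"dx":0,"dy":-0.1,"dz":-7.75,"spin":0,"grip":60},
  {"dx":0,"dy":-0.1,"dz":-7.75,"spin":0,"grip":50},
], squeeze=25)

```text
time_s: 29.15
tcp_pos: [0.4505, -0.0003, 0.0636]
eef_rot: [-179.9, -0.1, -8.9]
contact_force: [-0.6, 0.6, -0.5]
gripper_width: 0.0665
```

>>> servo_tool([
  {"dx":0,"dy":0,"dz":0,"spin":0,"grip":50},
  {"dx":0,"dy":0,"dz":0,"spin":0,"grip":50},
  {"dx":0,"dy":0,"dz":0,"spin":0,"grip":50},
  {"dx":0,"dy":0,"dz":0,"spin":0,"grip":50},
  {"dx":0,"dy":0,"dz":0,"spin":0,"grip":50},
  {"dx":0,"dy":0,"dz":0.5,"spin":0,"grip":50},
  {"dx":0,"dy":0,"dz":1.5,"spin":0,"grip":50},
  {"dx":0,"dy":0,"dz":3,"spin":0,"grip":50},
  {"dx":0,"dy":0,"dz":5,"spin":0,"grip":50},
  {"dx":0,"dy":0,"dz":7,"spin":0,"grip":50},
])

```text
time_s: 29.98
tcp_pos: [0.449, -0.0008, 0.1331]
eef_rot: [180.0, 0.1, -8.9]
contact_force: [1.1, 0.4, -2.0]
gripper_width: 0.0595
```

>>> servo_tool([
  {"dx":0.2,"dy":-1.5,"dz":0.5,"spin":0,"grip":50},
  {"dx":0.8,"dy":-4,"dz":0.5,"spin":0,"grip":50},
  {"dx":1.5,"dy":-7,"dz":0.5,"spin":0,"grip":50},
  {"dx":2.3,"dy":-10,"dz":0.5,"spin":0,"grip":50},
  {"dx":3.1,"dy":-13,"dz":0.5,"spin":0,"grip":50},
  {"dx":3.9,"dy":-16,"dz":0.5,"spin":0,"grip":50},
  {"dx":4.6,"dy":-18.5,"dz":0,"spin":0,"grip":50},
  {"dx":4.95,"dy":-19.9,"dz":-1,"spin":0,"grip":50},
  {"dx":4.95,"dy":-19.9,"dz":-2.5,"spin":0,"grip":50},
  {"dx":4.95,"dy":-19.9,"dz":-4,"spin":0,"grip":50},
])

```text
time_s: 30.82
tcp_pos: [0.4991, -0.2006, 0.092]
eef_rot: [-180.0, 0.0, -9.0]
contact_force: [0.2, 0.5, -1.5]
gripper_width: 0.0595
```

>>> servo_tool([
  {"dx":0,"dy":0,"dz":-0.8,"spin":0,"grip":50},
  {"dx":0,"dy":0,"dz":-1.4,"spin":0,"grip":50},
  {"dx":0,"dy":0,"dz":-1.8,"spin":0,"grip":50},
  {"dx":0,"dy":0,"dz":-2,"spin":0,"grip":50},
  {"dx":0,"dy":0,"dz":-2.1,"spin":0,"grip":50},
  {"dx":0,"dy":0,"dz":-2.1,"spin":0,"grip":50},
  {"dx":0,"dy":0,"dz":-2.1,"spin":0,"grip":50},
  {"dx":0,"dy":0,"dz":-2.1,"spin":0,"grip":50},
  {"dx":0,"dy":0,"dz":-2.1,"spin":0,"grip":50},
  {"dx":0,"dy":0,"dz":-2.1,"spin":0,"grip":50},
])

```text
time_s: 31.65
tcp_pos: [0.4995, -0.1995, 0.0721]
eef_rot: [-180.0, -0.0, -8.9]
contact_force: [0.8, 0.2, -3.4]
gripper_width: 0.0595
```

>>> servo_tool([
  {"dx":0,"dy":0,"dz":-0.1,"spin":0,"grip":50},
  {"dx":0,"dy":0,"dz":-0.17,"spin":0,"grip":50},
  {"dx":0,"dy":0,"dz":-0.17,"spin":0,"grip":50},
  {"dx":0,"dy":0,"dz":-0.17,"spin":0,"grip":50},
  {"dx":0,"dy":0,"dz":-0.17,"spin":0,"grip":50},
  {"dx":0,"dy":0,"dz":-0.17,"spin":0,"grip":50},
  {"dx":0,"dy":0,"dz":-0.17,"spin":0,"grip":50},
  {"dx":0,"dy":0,"dz":-0.17,"spin":0,"grip":50},
  {"dx":0,"dy":0,"dz":-0.17,"spin":0,"grip":50},
  {"dx":0,"dy":0,"dz":-0.17,"spin":0,"grip":50},
])

```text
time_s: 32.48
tcp_pos: [0.4996, -0.1996, 0.0703]
eef_rot: [180.0, -0.0, -8.9]
contact_force: [-1.1, -0.0, 6.2]
gripper_width: 0.0595
```

Contact made. Release, rise and move clear.

>>> servo_tool([
  {"dx":0,"dy":0,"dz":0.06,"spin":0,"grip":60},
  {"dx":0,"dy":0,"dz":0.06,"spin":0,"grip":100},
  {"dx":0,"dy":0,"dz":0.06,"spin":0,"grip":100},
  {"dx":0,"dy":0,"dz":0.06,"spin":0,"grip":100},
  {"dx":0,"dy":0,"dz":0.06,"spin":0,"grip":100},
  {"dx":0,"dy":0,"dz":0.06,"spin":0,"grip":100},
  {"dx":0,"dy":0,"dz":2,"spin":0,"grip":100},
  {"dx":0,"dy":0,"dz":5,"spin":0,"grip":100},
  {"dx":0,"dy":0,"dz":8.5,"spin":0,"grip":100},
  {"dx":0,"dy":0,"dz":12,"spin":0,"grip":100},
])

```text
time_s: 33.32
tcp_pos: [0.4988, -0.1995, 0.191]
eef_rot: [180.0, 0.1, -8.9]
contact_force: [0.5, -0.9, 0.5]
gripper_width: 0.0876
```

>>> servo_tool([
  {"dx":0,"dy":4,"dz":1,"spin":0,"grip":100},
  {"dx":0,"dy":8,"dz":1,"spin":0,"grip":100},
  {"dx":0,"dy":12,"dz":1,"spin":0,"grip":100},
  {"dx":0,"dy":16,"dz":1,"spin":0,"grip":100},
  {"dx":0,"dy":20,"dz":1,"spin":0,"grip":100},
  {"dx":0,"dy":24,"dz":1,"spin":0,"grip":100},
  {"dx":0,"dy":28,"dz":1,"spin":0,"grip":100},
  {"dx":0,"dy":31,"dz":1,"spin":0,"grip":100},
  {"dx":0,"dy":33,"dz":1,"spin":0,"grip":100},
  {"dx":0,"dy":33,"dz":1,"spin":0,"grip":100},
])

```text
time_s: 34.15
tcp_pos: [0.4996, 0.1339, 0.2]
eef_rot: [-180.0, -0.0, -8.7]
contact_force: [-0.3, 0.8, 0.1]
gripper_width: 0.0877
```

Run:
```python
from seg import *
st()
im=r.capture("side"); cv2.imwrite("pics/side7.png",im); im2=r.capture("top"); cv2.imwrite("pics/top7.png",im2)
a=cv2.resize(im[110:240,300:410],None,fx=3.6,fy=3.6,interpolation=cv2.INTER_CUBIC)
b=cv2.resize(im2[225:345,390:525],None,fx=2.9,fy=2.9,interpolation=cv2.INTER_CUBIC)
c=np.zeros((590,800,3),np.uint8); c[:a.shape[0],:a.shape[1]]=a; c[:b.shape[0],400:400+b.shape[1]]=b[:,:400]
cv2.imwrite("pics/c7.png",c)
for n in("top0","top7"):
    im2=cv2.imread(f"pics/{n}.png"); h=cv2.cvtColor(im2,cv2.COLOR_BGR2HSV).astype(int); H,S,V=h[...,0],h[...,1],h[...,2]
    rect("top",(V<60),.120,(400,280,450,325),name="ambercap")
    rect("top",((H<8)|(H>172))&(S>150),.120,(450,290,520,340),name="whitecap")
    rect("top",(H>100)&(H<125)&(S>150)&(V>60),.110,(455,240,520,310),name="blue")
```

```text
{'time_s': 34.15, 'joints': [36.7718, 6.7782, -21.285, -0.003, -61.8945, 44.5509], 'tcp_pos': [0.4996, 0.1339, 0.2], 'eef_rot': [-179.968, -0.0278, -8.6786], 'contact_force': [-0.3471, 0.7502, 0.0862], 'gripper_width': 0.0877}
ambercap 817 rect [ 497.5 -196.8] [55.6 59.7] 0.0 circ [ 497.5 -197. ] 30.7
whitecap 900 rect [ 481.2 -305.3] [64.4 59. ] 74.5 circ [ 481.  -305.3] 32.6
blue 394 rect [ 541.6 -317.2] [58.7 44. ] 81.7 circ [ 541.1 -317.8] 35.3
ambercap 806 rect [ 496.6 -196.8] [53.5 60. ] 1.6 circ [ 497.  -196.9] 30.5
whitecap 898 rect [ 480.9 -305.3] [65.2 58. ] 83.5 circ [ 481.  -305.3] 32.6
blue 373 rect [ 541.7 -317.2] [58.2 43.9] 81.2 circ [ 541.1 -317.8] 35.3
```

View pics/c7.png

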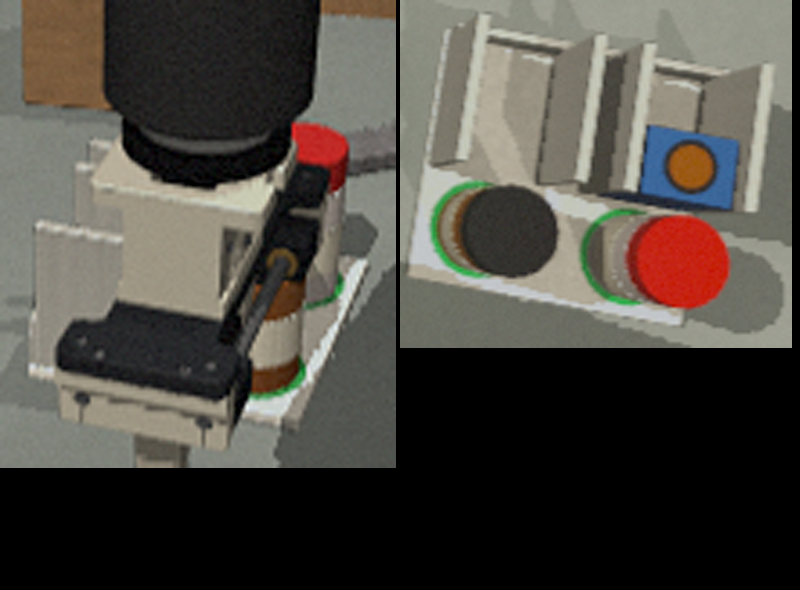

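The amber jar is upright on its mark at (508,230), within about 1 mm of its starting place. The white jar and blue lamp read the same as before. The gripper is clear of everything, so I'll hand in.

```bash
python3 -c "
from plant import r
print(r.close_job())"
```

```text
the job is handed in; nothing more can be done
None
```

The job is handed in at about 34 s of the 72 s allowed. I stood the amber jar on the mat and set the yellow lamp beside it. I then took the lamp again by its 60 mm faces, lowered it into the mount and slid it to the red stop. Last, I put the jar back on its mark.

**Last checks**
- **Lamp:** it stands upright in the channel, with its centre at (536.4, 232.4) mm against a seat estimate of about (536.4, 232.7). The floor was felt at a TCP height of 0.070 m. Against the stop the force rose to 8 N and the tool stopped moving. A gap of less than a millimetre at the stop could not be ruled out from the pictures.
- **Amber jar:** the top camera puts it within about 1 mm of where it started. I took that starting place as the middle of the mark; the mark itself I only eyed in the pictures.
- **Other things:** the white jar and blue lamp read within 0.5 mm of their starting positions. I did not measure the beaker and flask again, but the gripper never went near them.
- **Disagreements:** the side camera read about 1.2 px (2–3 mm) off along x. It did so equally for the lamp and the mount, so I treated it as calibration bias. In the first top view the jar caps read about 2.5 mm towards +y, because the side of each cap was visible.

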